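# Find the empty cells of a covered bench cooler and load two bottles

## Robot

A 7-joint arm with a two-finger parallel gripper is mounted at the origin on the work surface. World frame = base frame: x ahead of the robot, y to its left, z up, the work surface at z = 0. Lengths are in m, angles in rad, forces in N, time in s.
With the tool pointing down it reaches from about 0.425 to 0.875 m from the base axis. Payload 8.4 kg.
Tool frame: the origin (TCP) lies midway between the tips of the shut fingers; the grasp point (between the pads) lies r.tcp_to_grasp behind it (r.tcp_to_grasp is the distance from the TCP to the grasp point, in m); z points along the fingers, y is the line along which they close (so a half turn about z gives the same grasp; the last joint's range is limited). The gripper opens to 85 mm and grips with 20 to 120 N. Pads are 22 mm wide; open, the fingers measure 114 mm over their backs; the gripper's body (76 mm by 85 mm) begins 54 mm behind the grasp point. The pads swing forward as they close: fully open they stand 13 mm farther back than shut.
Start: joints at [1.217, 0.333, 0.04, 1.465, -0.013, 1.343, -0.059], TCP at [0.164, -0.629, 0.231] pointing down, gripper open.
Joint ranges: [-2.58, 2.58], [-0.38, 2.09], [-1.3, 1.39], [0.25, 2.4], [-1.5, 4.64], [0.08, 2.09], [-2.65, 2.65]. Speed limits (rad/s): [2.22, 2.22, 2.79, 2.79, 3.14, 3.14, 3.14].

## Interface

Orientations are given as a unit quaternion [w, x, y, z].
In Python, from workcell import r, eyes gives the robot as it stands.
- The arm moves only by the tool apply_moves, never from a script. Its argument "deltas" is a list of rows, each a list of 7 numbers: the shift along the tool's x, y, z scaled (see below), then the turn, a rotation vector about the tool's x, y, z scaled (see below), then the opening, from 0 (shut) to 1 (fully open). In form: [[x, y, z, rx, ry, rz, grip], ...]. A call has 1 to 8 rows; each row shifts and turns the commanded pose from where the row before left it, along the tool's axes as they then stand; what a row does not reach is not made up. The controller multiplies each number of a shift by 0.04 m and each number of a turn by 6 degrees. A row lasts 1/8 s, in which the tool goes at most 62.5 mm and 10.7 degrees, less where a joint would pass 70% of its speed; a pose out of reach is approached as far as the arm can. A call with a number of a shift or a turn outside -1 to 1 is refused whole. A call with a gripper value outside its range is refused whole. The fingers move at their own pace and stop on an object; "grip_force" is the grip in N (left out, the last holds). Time passes only in rows, so rows that do not move let the fingers close. It gives the time, the measured TCP pose, the force, the opening and the grip force at its end, in the units of the state.
- r.sense(): the state, without advancing time (a new reading comes with each control period).
- eyes.read_camera(name): name is "scene" or "top" or "wrist"; returns a dict with "image" (384x512x3 uint8, red, green, blue), "camera_matrix" (3x3 intrinsics, pixels), "distortion" ([k1, k2, p1, p2, k3] as OpenCV has them; the pictures are not rectified), "R" (3x3) and "t" (3): a world point X has camera coordinates R X + t. Camera axes: x right, y down, z forward; pixel columns grow to the right and rows downward; lengths in m; the calibration is good to about 2 mm. A picture is of the moment at which its call begins. There is no depth.
- r.job_done(): hands the job in; it is judged then, once.
The state is a dict: "time_s": time; "qpos": joint angles; "qd": joint speeds; "joint_efforts": joint torques, N m; "tool_pos": TCP position; "tcp_rot": TCP orientation; "ft_force": force on the tool from outside, world axes, zero at the start; "wrist_torque": the same for the moment, N m; "grip_width": opening from 0.0 (shut) to 1.0 (fully open); "grip_force": force on a finger pad.
Only numpy, scipy, OpenCV 4.12 (cv2) and the standard library are available. Lean on these libraries where they do the work, as an engineer would, in place of code of your own. Each camera call takes 0.05 s, during which the arm holds its last target. There are 200 camera calls.

## Task

Put the two amber bottles with orange caps away in the bench cooler. Four of its six flap-covered cells already hold a jar under the closed flap: feel the flaps gently to find the two empty cells, and lower one bottle, upright and without dropping it, into each until it stands on the cell floor. Do not shift or knock over anything else on the bench.

Things in the scene. Friction and masses are not known exactly. Their poses are not given: they have to be found in the camera images.
- cooler: White bench cooler, fixed: box 168 (x) x 224 (y) x 100 mm high, walls and floor 8 mm, six cells (2 along x, pitch 80 mm; 3 along y, pitch 72 mm), each 72 (x) x 64 (y) mm inside, under its own blue sprung flap flush with the top. Four cells hold a hidden jar, two are empty; which ones differs each time and cannot be seen. Origin: centre of the underside, on the bench; z up.
- bottle_a: Amber square bottle with orange cap, one of two alike: body 50 x 50 mm and 100 mm high, sloping shoulder to 120 mm, round cap 34 mm in diameter from 120 to 150 mm height; 0.2 to 0.4 kg. Stands upright. Origin: centre of its underside, x and y along its sides, z up to the cap. In a cell, on its floor, it stands 58 mm above the cooler's top.
- bottle_b: The other amber square bottle with orange cap, same sizes and axes as bottle_a.
- media: Bystander: clear pale square bottle with white cap, same shape and size as the amber ones (150 mm high). Origin: centre of its underside.
- jar: Bystander: round lidded jar, 66 mm in diameter, 85 mm high. Origin: centre of its underside.
- beaker: Bystander: green glass cup, 72 mm in diameter at the rim, 95 mm high. Origin: centre of its underside.
- tube_rack: Bystander: white tube rack, 75 x 130 x 55 mm high. Origin: centre of its underside.
- tip_box: Bystander: pipette tip box with green lid, 82 x 120 x 63 mm high. Origin: centre of its underside.
- marker: Bystander: red marker pen lying on the bench, 14 mm thick, about 130 mm long along its x. Origin: the middle of its underside.
- cell0 (a point): Middle of the top of the closed flap of the cooler's cell 0, in the near (-x) row, left (+y); fixed to the cooler, 99 mm above the bench, over the centre of the cell. Axes as the cooler's. All flaps: 68 x 60 x 4 mm, hinged along the cell's +x edge (steel pin), black strip at the free -x edge.
- cell1 (a point): Middle of the top of the closed flap of the cooler's cell 1, in the near (-x) row, middle; fixed to the cooler, 99 mm above the bench, over the centre of the cell. Axes as the cooler's. All flaps swing down into the cell, up to 1.5 rad, against a weak spring (under 1 N at mid-flap) and spring shut again.
- cell2 (a point): Middle of the top of the closed flap of the cooler's cell 2, in the near (-x) row, right (-y); fixed to the cooler, 99 mm above the bench, over the centre of the cell. Axes as the cooler's. Over a jar (48 mm across, top 7 mm under the flap) any flap stops dead 3 to 6 mm down at its middle; over an empty cell it gives way.
- cell3 (a point): Middle of the top of the closed flap of the cooler's cell 3, in the far (+x) row, left (+y); fixed to the cooler, 99 mm above the bench, over the centre of the cell. Axes as the cooler's. A bottle lowered on an empty cell's flap pushes it aside; the folded flap then fills about 5 mm of the cell on its +x side.
- cell4 (a point): Middle of the top of the closed flap of the cooler's cell 4, in the far (+x) row, middle; fixed to the cooler, 99 mm above the bench, over the centre of the cell. Axes as the cooler's. All cells: floor 91 mm below this point.
- cell5 (a point): Middle of the top of the closed flap of the cooler's cell 5, in the far (+x) row, right (-y); fixed to the cooler, 99 mm above the bench, over the centre of the cell. Axes as the cooler's.
Things that resemble listed ones, but are neither listed nor needed, are in the scene too. What is shaped like the bottle_a but blue is not meant.

How it is judged:
By the outcome, as a careful person would: the job done as asked, in the order asked, and still so for the second after the job is handed in, with the robot touching nothing.
It also fails if it takes over 72 s, if anything falls off the work surface, if the arm or the gripper's body presses on something with over 40 N, if the wrist force passes 120 N, or if a joint passes its speed limit or range.

## Working session

There is one attempt and no reset: what is moved stays moved. The work goes in short steps, Python scripts to look and compute and a tool call to move; the robot and the scene stay as the last step left them, time stands still between calls to the robot, and variables do not carry over. Pictures are saved under pics/ and viewed, at most 11 in all, crops included, and the job is handed in when it is done.

Besides the shell and the picture viewer there is one more tool, called as a command line: name --pt "numbers of a row" for each row, then --argument value for the rest. apply_moves: Moves the arm, as the interface text tells. Shifts and turns lie within -1 to 1; 1 stands for 0.04 m of shift or 6 degrees of turn. Its arguments: {"type":"object","properties":{"deltas":{"type":"array","items":{"type":"array","items":{"type":"number","minimum":-1,"maximum":1}}},"grip_force":{"type":"number"}},"required":["deltas"]}

```bash
mkdir -p pics
cat > h.py <<'E'
import numpy as np, cv2
from workcell import r, eyes
def look(n,f=None):
    d=eyes.read_camera(n)
    if f: cv2.imwrite('pics/'+f,cv2.cvtColor(d['image'],cv2.COLOR_RGB2BGR))
    return d
def ray(d,p):
    u=cv2.undistortPoints(np.array([[p]],float),d['camera_matrix'],np.array(d['distortion']))[0,0]
    R=np.array(d['R']);t=np.array(d['t'])
    return -R.T@t, R.T@np.array([u[0],u[1],1])
def onplane(d,p,z):
    o,v=ray(d,p); return o+v*(z-o[2])/v[2]
def proj(d,X):
    rv=cv2.Rodrigues(np.array(d['R']))[0]
    return cv2.projectPoints(np.array([X],float),rv,np.array(d['t'],float),d['camera_matrix'],np.array(d['distortion']))[0][0,0]
E
python3 - <<'E'
from h import *
for n in ('scene','top'):
    d=look(n,n+'0.png'); print(n,-np.array(d['R']).T@np.array(d['t']))
s=r.sense();print(s,r.tcp_to_grasp)
a=cv2.imread('pics/scene0.png');b=cv2.imread('pics/top0.png')
cv2.imwrite('pics/s0.png',cv2.resize(a,(800,600)));cv2.imwrite('pics/t0.png',cv2.resize(b,(800,600)))
E
```

```text
scene [1.03849402 0.82307697 0.88678701]
top [0.29049106 0.00409104 1.30616455]
{'time_s': 0.1, 'qpos': array([ 1.21680963,  0.33384692,  0.03990715,  1.46618377, -0.013394  ,
        1.34325609, -0.05850624]), 'qd': array([-0.00070584, -0.00175077, -0.00156616, -0.00182752, -0.00013724,
        0.00074169, -0.00209943]), 'joint_efforts': array([ 4.42975157e-03, -6.60022259e+01,  1.37068927e+00, -4.06473756e+01,
        1.71819498e-02,  9.07387381e-03,  1.02877152e-04]), 'tool_pos': array([ 0.16367955, -0.62864402,  0.23050588]), 'tcp_rot': array([-6.98851745e-04,  9.91899517e-01,  1.27022988e-01, -1.46303000e-04]), 'ft_force': array([-0.1344622 , -0.52361317, -0.19636426]), 'wrist_torque': array([-0.04352094,  0.02293512, -0.00082755]), 'grip_force': 0.0, 'grip_width': 1.0010820318231635} 0.0187
```

View pics/s0.png

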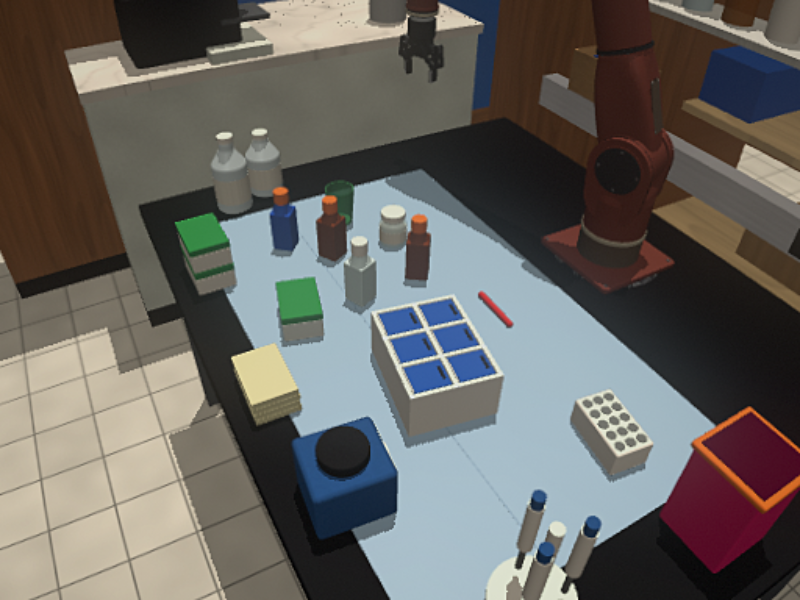

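View pics/t0.png

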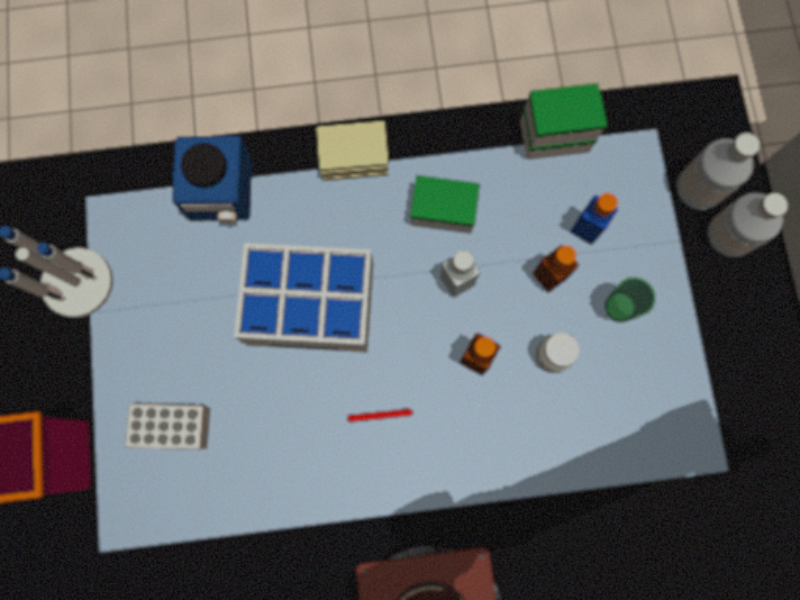

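The scene view shows two amber bottles with orange caps, at (330,203) and (419,222) in the 800x600 picture. In the top view they are at (565,256) and (485,346). Two things could be mistaken for them: the blue bottle with an orange cap at (281,195), top (606,203), and the clear media bottle at (359,243), top (461,262). I choose the two amber bodies and leave those two alone.

```bash
cat > m.py <<'E'
from h import *
ds=look('scene');dt=look('top')
def blobs(d,lo,hi,mn):
    h=cv2.cvtColor(d['image'],cv2.COLOR_RGB2HSV); m=cv2.inRange(h,np.array(lo),np.array(hi))
    n,l,st,c=cv2.connectedComponentsWithStats(m)
    return [(c[i].round(1),st[i,4]) for i in range(1,n) if st[i,4]>mn],m,l
for nm,d in (('s',ds),('t',dt)):
    b,_,_=blobs(d,(5,190,120),(20,255,255),25)
    for c,a in b: print(nm,'orange',c,a,onplane(d,c,.145).round(3))
    b,m,l=blobs(d,(105,120,90),(120,255,255),150)
    for c,a in b: print(nm,'blue',c,a,onplane(d,c,.099).round(4))
E
python3 m.py
python3 - <<'E'
from h import *
a=cv2.imread('pics/top0.png');b=cv2.imread('pics/scene0.png')
A=cv2.resize(a[120:250,270:430],(640,520),interpolation=3)
cv2.imwrite('pics/crop.png',A)
E
```

```text
s orange [178.7 121.8] 26 [ 0.665 -0.392  0.145]
s orange [479.2 296.2] 631 [0.337 0.623 0.145]
s blue [281.3 199.7] 277 [0.5323 0.0879 0.099 ]
s blue [255.5 205.3] 296 [0.6107 0.0738 0.099 ]
s blue [290.6 215.9] 328 [0.5451 0.1584 0.099 ]
s blue [263.7 222.1] 345 [0.6239 0.1443 0.099 ]
s blue [300.9 233.7] 378 [0.5578 0.2295 0.099 ]
s blue [272.9 240.6] 398 [0.6368 0.2154 0.099 ]
s blue [219.4 296.8] 1313 [0.8349 0.3081 0.099 ]
t orange [388.1 129.6] 92 [ 0.665 -0.386  0.145]
t orange [361.5 163.3] 109 [ 0.582 -0.3    0.145]
t orange [310. 222.] 136 [ 0.445 -0.143  0.145]
t orange [ 17.9 292. ] 484 [0.361 0.607 0.145]
t blue [133.  109.8] 988 [0.8284 0.2977 0.099 ]
t blue [168.7 171.7] 451 [0.6364 0.2131 0.099 ]
t blue [194.9 173.2] 456 [0.6232 0.1425 0.099 ]
t blue [221.3 174.5] 450 [0.6105 0.0714 0.099 ]
t blue [165.9 200.3] 470 [0.558  0.2274 0.099 ]
t blue [192.3 201.9] 473 [0.5447 0.1571 0.099 ]
t blue [219.  203.3] 472 [0.5319 0.0862 0.099 ]
```

View pics/crop.png

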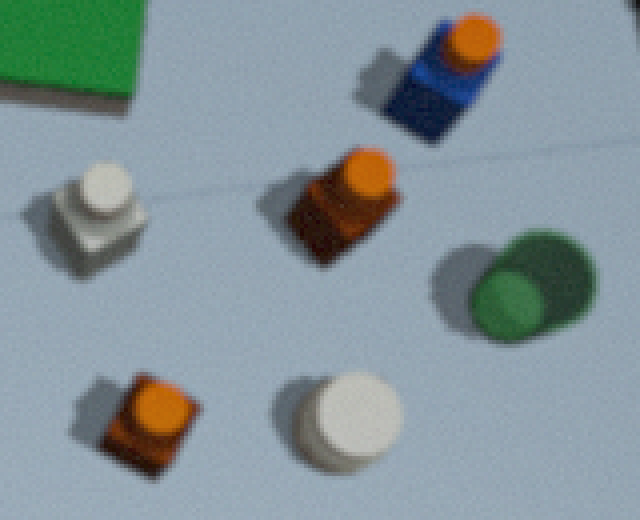

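The crop confirms both targets have amber bodies: the near bottle's cap is at crop (160,408) and the far one's at (368,170). The blue-bodied bottle is at (470,40) and the clear media bottle at (107,188). The two views agree on the far caps and the flaps. I'll turn to the cooler's yaw while rising, with the fingers shut.

apply_moves --pt "0 0 -0.4 0 0 0.84 0" --pt "0 0 -0.4 0 0 0.84 0" --pt "0 0 -0.4 0 0 0.84 0" --pt "0 0 -0.4 0 0 0.84 0" --pt "0 0 -0.4 0 0 0.84 0" --grip_force 60

```text
time_s: 0.82
tool_pos: [0.1638, -0.6289, 0.3116]
tcp_rot: [-0.0, 0.996, -0.094, -0.0]
ft_force: [-0.0, -0.9, -0.1]
grip_width: 0.002
grip_force: 0.0
```

```bash
cat >> h.py <<'E'
from scipy.spatial.transform import Rotation as Ro
def go(x,y,z,yaw=None):
    s=r.sense(); q=s['tcp_rot']; R=Ro.from_quat([q[1],q[2],q[3],q[0]])
    d=R.inv().apply(np.array([x,y,z])-s['tool_pos'])/.04
    M=R.as_matrix(); yw=np.degrees(np.arctan2(M[1,0],M[0,0]))
    w=Ro.from_matrix(M.T@Ro.from_euler('ZX',[yw if yaw is None else yaw,180],degrees=True).as_matrix()).as_rotvec(degrees=True)/6
    print('t',round(s['time_s'],2),'pos',s['tool_pos'].round(4),'yaw',yw.round(1),'F',s['ft_force'].round(1),'grip',round(s['grip_width'],3),'-> shift',d.round(2),'turn',w.round(2))
C0=np.array([.5446,.1566]); CX=np.array([.983,-.183]); CY=np.array([.183,.983])  # cell1 centre (flap mean), axes
mid=(np.array([.5323,.0879])+[.6107,.0738]+[.5451,.1584]+[.6239,.1443]+[.5578,.2295]+[.6368,.2154]+[.6364,.2131]+[.6232,.1425]+[.6105,.0714]+[.558,.2274]+[.5447,.1571]+[.5319,.0862])/12-.0015*CX
def cell(i,dx=0,dy=0): return mid+CX*((-.04 if i<3 else .04)+dx)+CY*(.072*(1-i%3)+dy)
E
python3 -c "
from h import *
go(.45,-.26,.31,-10.5)
for i in range(6): print(i,cell(i).round(4))"
```

```text
t 0.82 pos [ 0.1638 -0.6289  0.3116] yaw -10.8 F [-0.  -0.9 -0.1] grip 0.002 -> shift [  5.31 -10.4    0.04] turn [-0.    0.   -0.04]
0 [0.5567 0.229 ]
1 [0.5435 0.1582]
2 [0.5303 0.0874]
3 [0.6353 0.2143]
4 [0.6221 0.1435]
5 [0.6089 0.0728]
```

apply_moves --pt "0.65 -1 0 0 0 0 0" --pt "0.65 -1 0 0 0 0 0" --pt "0.65 -1 0 0 0 0 0" --pt "0.65 -1 0 0 0 0 0" --pt "0.65 -1 0 0 0 0 0" --pt "0.65 -1 0 0 0 0 0" --pt "0.65 -1 0 0 0 0 0" --pt "0.65 -1 0 0 0 0 0"

```text
time_s: 1.82
tool_pos: [0.428, -0.3515, 0.3113]
tcp_rot: [0.0, 0.996, -0.092, 0.0]
ft_force: [0.2, 0.9, 0.3]
grip_width: -0.004
grip_force: 0.0
```

apply_moves --pt "0 -1 0 0 0 0 0" --pt "0 -1 0 0 0 0 0" --pt "0 -0.5 0 0 0 0 0" --pt "0 0 0 0 0 0 0"

```text
time_s: 2.33
tool_pos: [0.4458, -0.2538, 0.3115]
tcp_rot: [0.0, 0.996, -0.091, 0.0]
ft_force: [-0.3, -0.9, -0.2]
grip_width: 0.0
grip_force: 0.0
```

```bash
python3 -c "
from h import *
d=look('wrist','w1.png'); go(*cell(1),.125,-10.5)
for p in ([.445,-.143,.15],[.582,-.3,.15]): print(proj(d,p))
print(-d['R'].T@d['t'], d['R'].round(2))"
```

```text
t 2.38 pos [ 0.4453 -0.2553  0.3114] yaw -10.6 F [-0.3 -0.7  0.3] grip 0.0 -> shift [  0.51 -10.61   4.65] turn [ 0.01 -0.   -0.02]
[156.77535736 193.36785318]
[280.20625906  23.85923642]
[ 0.52324073 -0.26886051  0.45514032] [[-0.18 -0.98  0.  ]
 [-0.94  0.17  0.31]
 [-0.3   0.06 -0.95]]
```

View pics/w1.png

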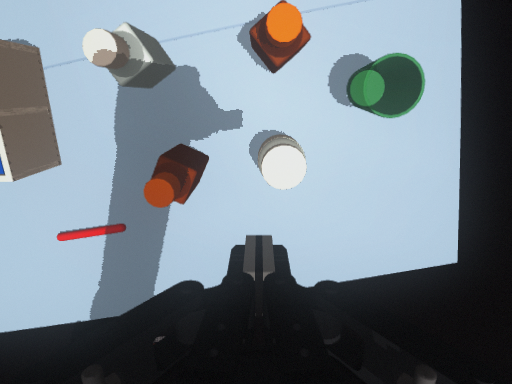

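The wrist view shows the near cap at (160,192) and the far cap at (285,22), both within about 5 px of the prediction. Next I work out the body yaws and go feel the flaps.

Run:
```python
from h import *
d=look('wrist')
def ang(a,b,z):
    A=onplane(d,a,z);B=onplane(d,b,z);v=B-A
    return np.degrees(np.arctan2(v[1],v[0])).round(1)%90,np.linalg.norm(v).round(3),A.round(3)
for z in(0,.1):
  print(z,'near',ang((180,145),(208,159),z),ang((208,159),(183,203),z),'far',ang((250,40),(276,72),z),ang((276,72),(310,38),z))
im=d['image'];h=cv2.cvtColor(im,cv2.COLOR_RGB2HSV)
m=cv2.inRange(h,(0,150,20),(12,255,140))
for c in cv2.findContours(m,0,2)[0]:
    if cv2.contourArea(c)>200: print(cv2.approxPolyDP(c,3,True).reshape(-1,2).tolist())
go(*cell(1),.125,-10.5)
```

```text
0 near (np.float64(51.900000000000006), np.float64(0.047), array([ 0.475, -0.14 ,  0.   ])) (np.float64(47.900000000000006), np.float64(0.085), array([ 0.446, -0.177,  0.   ])) far (np.float64(30.80000000000001), np.float64(0.055), array([ 0.598, -0.273,  0.   ])) (np.float64(33.2), np.float64(0.064), array([ 0.55 , -0.301,  0.   ]))
0.1 near (np.float64(51.900000000000006), np.float64(0.037), array([ 0.485, -0.169,  0.1  ])) (np.float64(47.900000000000006), np.float64(0.066), array([ 0.463, -0.197,  0.1  ])) far (np.float64(30.80000000000001), np.float64(0.043), array([ 0.581, -0.272,  0.1  ])) (np.float64(33.2), np.float64(0.05), array([ 0.544, -0.294,  0.1  ]))
t 2.42 pos [ 0.445  -0.256   0.3113] yaw -10.7 F [ 0.  -0.1 -0.2] grip -0.0 -> shift [  0.5  -10.63   4.65] turn [ 0.01  0.   -0.03]
```

apply_moves --pt "0 -1 0.2 0 0 0 0" --pt "0 -1 0.2 0 0 0 0" --pt "0 -1 0.3 0 0 0 0" --pt "0 -1 0.3 0 0 0 0" --pt "0 -1 0.3 0 0 0 0" --pt "0.1 -1 0.3 0 0 0 0" --pt "0.1 -1 0.3 0 0 0 0" --pt "0.1 -1 0.3 0 0 0 0"

```text
time_s: 3.42
tool_pos: [0.5172, 0.057, 0.2229]
tcp_rot: [0.0, 0.996, -0.094, 0.0]
ft_force: [0.8, -0.0, 0.1]
grip_width: 0.001
grip_force: 0.0
```

apply_moves --pt "0.1 -1 0.6 0 0 0 0" --pt "0.1 -1 0.8 0 0 0 0" --pt "0 -0.6 0.8 0 0 0 0" --pt "0 0 0 0 0 0 0"

```text
time_s: 3.92
tool_pos: [0.5423, 0.1585, 0.1324]
tcp_rot: [0.0, 0.996, -0.092, -0.002]
ft_force: [0.3, -0.4, 1.2]
grip_width: -0.0
grip_force: 0.0
```

```bash
python3 -c "
from h import *
d=look('wrist','w2.png'); go(*cell(1),.102,-10.5)
for i in range(6): print(i,proj(d,[*cell(i),.099]).round())
h=cv2.cvtColor(d['image'],cv2.COLOR_RGB2HSV);m=cv2.inRange(h,np.array((105,120,60)),np.array((120,255,255)))
n,l,st,c=cv2.connectedComponentsWithStats(m)
for i in range(1,n):
  if st[i,4]>300: print(st[i],onplane(d,c[i],.099).round(4))
"
```

```text
t 3.98 pos [0.5432 0.1575 0.1341] yaw -10.6 F [0.5 0.1 0.4] grip 0.001 -> shift [ 0.01 -0.02  0.8 ] turn [ 0.01  0.02 -0.02]
0 [146. 222.]
1 [257. 222.]
2 [369. 222.]
3 [130.  92.]
4 [257.  91.]
5 [385.  92.]
[   70    20   122   130 12718] [0.6391 0.2109 0.099 ]
[  205    20   114   129 13025] [0.6261 0.1403 0.099 ]
[  332    20   122   129 12779] [0.6132 0.0698 0.099 ]
[ 324  167  105  100 8651] [0.5341 0.0841 0.099 ]
[  95  168  106   99 8591] [0.5598 0.2254 0.099 ]
[ 213  168   99   99 7449] [0.5505 0.1537 0.099 ]
```

View pics/w2.png

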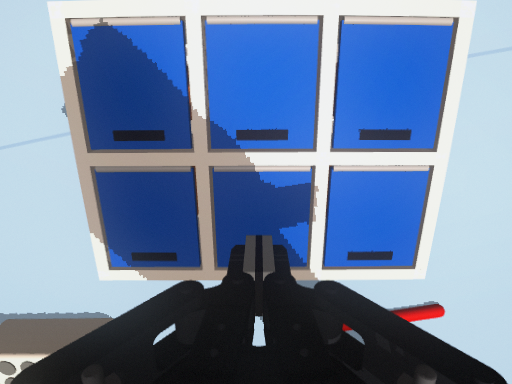

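This close view shows all six flaps, with the finger tips over cell 1 at (258,240). I'll press it gently.

apply_moves --pt "0 0 0.4 0 0 0 0" --pt "0 0 0.4 0 0 0 0" --pt "0 0 0 0 0 0 0" --pt "0 0 0 0 0 0 0"

```text
time_s: 4.47
tool_pos: [0.5434, 0.1584, 0.1036]
tcp_rot: [-0.0, 0.996, -0.093, 0.0]
ft_force: [-0.0, 0.2, 0.0]
grip_width: -0.001
grip_force: 0.0
```

apply_moves --pt "0 0 0.08 0 0 0 0" --pt "0 0 0.05 0 0 0 0" --pt "0 0 0 0 0 0 0"

```text
time_s: 4.85
tool_pos: [0.5432, 0.1587, 0.0981]
tcp_rot: [-0.0, 0.996, -0.092, 0.0]
ft_force: [0.1, 0.1, 0.5]
grip_width: 0.0
grip_force: 0.2
```

apply_moves --pt "0 0 0.06 0 0 0 0" --pt "0 0 0 0 0 0 0"

```text
time_s: 5.1
tool_pos: [0.5431, 0.1586, 0.0956]
tcp_rot: [0.0, 0.996, -0.092, -0.0]
ft_force: [0.3, -0.2, 0.2]
grip_width: -0.0
grip_force: 0.2
```

apply_moves --pt "0 0 0.05 0 0 0 0" --pt "0 0 0.04 0 0 0 0" --pt "0 0 0 0 0 0 0"

```text
time_s: 5.48
tool_pos: [0.5431, 0.1586, 0.092]
tcp_rot: [-0.0, 0.996, -0.092, -0.0]
ft_force: [0.6, -0.3, 0.8]
grip_width: -0.001
grip_force: 0.2
```

apply_moves --pt "0 0 0.05 0 0 0 0" --pt "0 0 0.04 0 0 0 0" --pt "0 0 0 0 0 0 0"

```text
time_s: 5.85
tool_pos: [0.5431, 0.1586, 0.0884]
tcp_rot: [-0.0, 0.996, -0.092, -0.0]
ft_force: [-0.3, -0.6, 0.2]
grip_width: 0.0
grip_force: 0.2
```

Cell 1 gives way: at 10 mm down the force is still only noise, so it is empty. Next is cell 2.

apply_moves --pt "0 0 -0.5 0 0 0 0" --pt "0 0 -0.1 0 0 0 0" --pt "0 0.6 0 0 0 0 0" --pt "0 0.6 0 0 0 0 0" --pt "0 0.6 0.1 0 0 0 0" --pt "0 0 0.2 0 0 0 0" --pt "0 0 0 0 0 0 0"

```text
time_s: 6.72
tool_pos: [0.5298, 0.0885, 0.1003]
tcp_rot: [-0.0, 0.996, -0.092, -0.0]
ft_force: [0.8, 0.4, 1.0]
grip_width: -0.001
grip_force: 0.0
```

apply_moves --pt "0 0 0.08 0 0 0 0" --pt "0 0 0.04 0 0 0 0" --pt "0 0 0 0 0 0 0"

```text
time_s: 7.1
tool_pos: [0.5301, 0.0885, 0.0958]
tcp_rot: [-0.0, 0.996, -0.092, 0.0]
ft_force: [0.7, 0.6, 1.0]
grip_width: 0.005
grip_force: 0.2
```

apply_moves --pt "0 0 0.05 0 0 0 0" --pt "0 0 0 0 0 0 0"

```text
time_s: 7.35
tool_pos: [0.5302, 0.0885, 0.0952]
tcp_rot: [-0.0, 0.996, -0.092, 0.0]
ft_force: [-6.9, -0.0, 14.0]
grip_width: 0.002
grip_force: 7.9
```

apply_moves --pt "0 0 0.05 0 0 0 0" --pt "0 0 0 0 0 0 0"

```text
time_s: 7.6
tool_pos: [0.5303, 0.0885, 0.0948]
tcp_rot: [0.0, 0.996, -0.092, 0.001]
ft_force: [-13.5, -0.2, 33.1]
grip_width: -0.0
grip_force: 17.3
```

Cell 2 stops dead, so it holds a jar, and I'll press more softly from now on. Next is cell 5.

apply_moves --pt "0 0 -0.5 0 0 0 0" --pt "0.6 0 0 0 0 0 0" --pt "0.7 0 0 0 0 0 0" --pt "0.7 0 0.1 0 0 0 0" --pt "0 0 0.15 0 0 0 0" --pt "0 0 0 0 0 0 0"

```text
time_s: 8.35
tool_pos: [0.6075, 0.0734, 0.1008]
tcp_rot: [0.0, 0.996, -0.092, -0.001]
ft_force: [0.1, 0.0, 0.6]
grip_width: -0.0
grip_force: 0.0
```

apply_moves --pt "0 0 0.08 0 0 0 0" --pt "0 0 0.04 0 0 0 0" --pt "0 0 0 0 0 0 0"

```text
time_s: 8.72
tool_pos: [0.6084, 0.0732, 0.097]
tcp_rot: [0.0, 0.996, -0.092, 0.0]
ft_force: [-0.4, -0.2, 1.5]
grip_width: 0.001
grip_force: 0.2
```

apply_moves --pt "0 0 0.04 0 0 0 0" --pt "0 0 0 0 0 0 0"

```text
time_s: 8.98
tool_pos: [0.6087, 0.0732, 0.0955]
tcp_rot: [-0.0, 0.996, -0.092, 0.0]
ft_force: [-0.1, 0.2, 1.5]
grip_width: 0.004
grip_force: 0.8
```

apply_moves --pt "0 0 0.03 0 0 0 0" --pt "0 0 0 0 0 0 0"

```text
time_s: 9.22
tool_pos: [0.6088, 0.0733, 0.0952]
tcp_rot: [0.0, 0.996, -0.092, 0.0]
ft_force: [-3.9, -1.5, 10.1]
grip_width: 0.003
grip_force: 5.1
```

apply_moves --pt "0 0 0.02 0 0 0 0" --pt "0 0 0 0 0 0 0"

```text
time_s: 9.48
tool_pos: [0.6088, 0.0733, 0.095]
tcp_rot: [0.0, 0.996, -0.092, 0.0]
ft_force: [-6.6, -0.8, 15.0]
grip_width: 0.003
grip_force: 8.1
```

Cell 5 holds a jar. Next is cell 4.

apply_moves --pt "0 0 -0.45 0 0 0 0" --pt "0 -0.6 0 0 0 0 0" --pt "0 -0.6 0 0 0 0 0" --pt "0 -0.6 0.1 0 0 0 0" --pt "0 0 0.2 0 0 0 0" --pt "0 0 0.08 0 0 0 0" --pt "0 0 0 0 0 0 0"

```text
time_s: 10.35
tool_pos: [0.6218, 0.1426, 0.0959]
tcp_rot: [0.0, 0.996, -0.093, -0.0]
ft_force: [-0.7, -0.2, 0.1]
grip_width: -0.0
grip_force: 0.2
```

apply_moves --pt "0 0 0.04 0 0 0 0" --pt "0 0 0.03 0 0 0 0" --pt "0 0 0 0 0 0 0"

```text
time_s: 10.72
tool_pos: [0.6219, 0.1438, 0.0933]
tcp_rot: [0.0, 0.996, -0.092, 0.0]
ft_force: [0.0, 0.5, -0.0]
grip_width: 0.004
grip_force: 0.2
```

apply_moves --pt "0 0 0.04 0 0 0 0" --pt "0 0 0.04 0 0 0 0" --pt "0 0 0 0 0 0 0"

```text
time_s: 11.1
tool_pos: [0.6217, 0.144, 0.0899]
tcp_rot: [-0.0, 0.996, -0.092, -0.0]
ft_force: [-0.9, -0.0, 1.1]
grip_width: 0.002
grip_force: 0.2
```

Cell 4 is empty, so the targets are cells 1 and 4. I'll rise, open the gripper and go over the near bottle.

apply_moves --pt "0 0 -0.8 0 0 0 0" --pt "0 0 -1 0 0 0 0" --pt "0 0 -1 0 0 -0.1 0.3" --pt "0 0 -0.9 0 0 0.9 0.6" --pt "0 0 0 0 0 1 1" --pt "0 0 0 0 0 1 1" --pt "0 0 0 0 0 1 1" --pt "0 0 0 0 0 1 1"

```text
time_s: 12.1
tool_pos: [0.6217, 0.1438, 0.2378]
tcp_rot: [-0.0, 0.941, -0.338, -0.0]
ft_force: [-0.5, 1.2, -0.0]
grip_width: 0.998
grip_force: 0.0
```

```bash
python3 -c "
from h import *
go(.445,-.143,.235,-40);print(r.sense()['qpos'].round(2))"
```

```text
t 12.1 pos [0.6217 0.1438 0.2378] yaw -39.5 F [-0.5  1.2 -0. ] grip 0.998 -> shift [1.15 8.34 0.07] turn [0.   0.01 0.08]
[ 0.02  0.34 -0.41  1.47  0.13  1.36 -2.66]
```

```bash
python3 -c "
from h import *
print(r.sense()['qpos'])"
```

```text
[ 0.01875178  0.3375304  -0.40653648  1.46721241  0.13349341  1.36485091
 -2.65501617]
```

apply_moves --pt "0.1 1 0 0 0 -0.2 1" --pt "0.1 1 0 0 0 0 1" --pt "0.15 1 0 0 0 0 1" --pt "0.15 1 0 0 0 0 1" --pt "0.15 1 0 0 0 0 1" --pt "0.2 1 0 0 0 0 1" --pt "0.2 1 0 0 0 0 1" --pt "0.1 1 0 0 0 0.2 1"

```text
time_s: 13.1
tool_pos: [0.4586, -0.1366, 0.2382]
tcp_rot: [-0.0, 0.941, -0.337, 0.0]
ft_force: [0.0, -0.4, -0.1]
grip_width: 0.995
grip_force: 0.0
```

Run:
```python
from h import *
go(.445,-.143,.235,-40);print(r.sense()['qpos'].round(2))
d=look('wrist','w3.png'); print(proj(d,[.445,-.143,.15]),proj(d,r.sense()['tool_pos']))
```

```text
t 13.1 pos [ 0.4586 -0.1366  0.2382] yaw -39.4 F [ 0.  -0.4 -0.1] grip 0.995 -> shift [-0.16  0.34  0.08] turn [-0.  -0.   0.1]
[ 0.42 -0.01 -0.22  1.85 -0.    1.3  -2.06]
[274.20601492 204.75295991] [267.90216736 248.47188145]
```

View pics/w3.png

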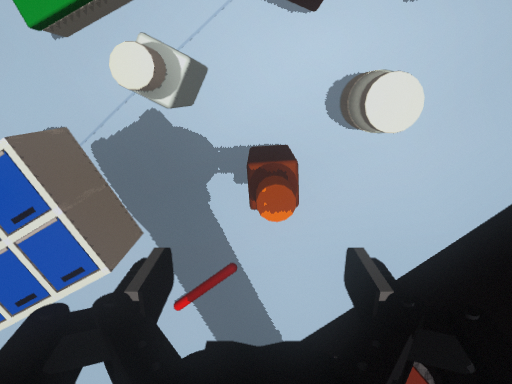

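In the wrist view the near amber bottle is square to the tool, with its cap at (276,200) and the pads clear on either side. I'll compute the correction.

Run:
```python
from h import *
d=look('wrist')
h=cv2.cvtColor(d['image'],cv2.COLOR_RGB2HSV); m=cv2.inRange(h,(3,180,125),(20,255,255))
c=max(cv2.findContours(m,0,2)[0],key=cv2.contourArea); (x,y),rad=cv2.minEnclosingCircle(c); print(x,y,rad,cv2.boundingRect(c))
p=onplane(d,(277,200),.15); print(p)
go(p[0],p[1],.124,-40)
```

```text
268.79412841796875 204.08824157714844 19.425445556640625 (250, 185, 39, 37)
[ 0.44382667 -0.1524512   0.15      ]
t 13.2 pos [ 0.4572 -0.1395  0.2382] yaw -39.8 F [-0.1 -0.7  0.2] grip 1.004 -> shift [-0.05  0.46  2.86] turn [ 0.01 -0.    0.04]
```

Run:
```python
from h import *
d=look('wrist')
h=cv2.cvtColor(d['image'],cv2.COLOR_RGB2HSV); m=cv2.inRange(h,(3,180,110),(20,255,255))
c=max(cv2.findContours(m,0,2)[0],key=cv2.contourArea); x,y,w,k=cv2.boundingRect(c);print(x,y,w,k)
for z in (.15,.14):
  p=onplane(d,(x+w/2,y+k/2),z); print(p)
go(p[0],p[1],.124,-40)
```

```text
253 185 39 37
[ 0.44522873 -0.14551982  0.15      ]
[ 0.4420925  -0.14358396  0.14      ]
t 13.25 pos [ 0.4585 -0.1373  0.2383] yaw -39.6 F [ 0.5 -0.  -0.6] grip 1.002 -> shift [-0.22  0.38  2.86] turn [ 0.   -0.    0.06]
```

apply_moves --pt "-0.17 0.37 0.3 0 0 0.05 1" --pt "0 0 0.7 0 0 0 1" --pt "0 0 0.8 0 0 0 1" --pt "0 0 0.8 0 0 0 1" --pt "0 0 0.4 0 0 0 1" --pt "0 0 0 0 0 0 1" --grip_force 50

```text
time_s: 14.0
tool_pos: [0.4446, -0.1419, 0.1176]
tcp_rot: [-0.0, 0.941, -0.339, -0.001]
ft_force: [-0.8, 0.6, 0.9]
grip_width: 0.999
grip_force: 0.0
```

Run:
```python
from h import *
go(.444,-.144,.118,-40)
d=look('wrist','w4.png')
```

```text
t 14.0 pos [ 0.4446 -0.1419  0.1176] yaw -39.6 F [-0.8  0.6  0.9] grip 0.999 -> shift [ 0.02  0.05 -0.01] turn [0.   0.02 0.06]
```

View pics/w4.png

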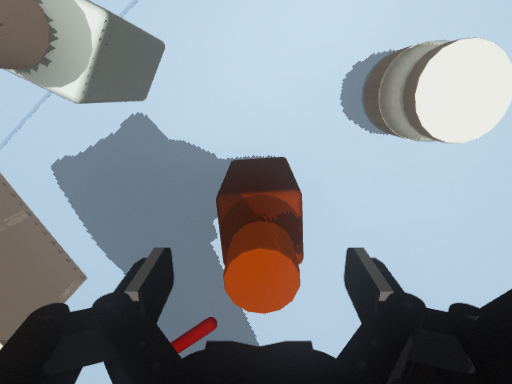

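The cap at (261,280) is centred between the pads, so I'll close.

apply_moves --pt "0 0 0 0 0 0 0.6" --pt "0 0 0 0 0 0 0.35" --pt "0 0 0 0 0 0 0.2" --pt "0 0 0 0 0 0 0" --pt "0 0 0 0 0 0 0" --grip_force 50

```text
time_s: 14.68
tool_pos: [0.4451, -0.1429, 0.1189]
tcp_rot: [0.0, 0.941, -0.34, 0.001]
ft_force: [-1.7, -1.2, 6.2]
grip_width: 0.377
grip_force: 49.4
```

apply_moves --pt "0 0 -0.2 0 0 0 0" --pt "0 0 -0.4 0 0 0 0" --pt "0 0 -0.6 0 0 -0.4 0" --pt "0 0 -0.6 0 0 -0.9 0" --pt "0 0 -0.6 0 0 -0.9 0" --pt "0 0 -0.6 0 0 -0.9 0" --pt "0 0 -0.5 0 0 -0.9 0" --pt "0 0 0 0 0 -0.9 0"

```text
time_s: 15.68
tool_pos: [0.4455, -0.1427, 0.2608]
tcp_rot: [0.0, 0.996, -0.088, 0.002]
ft_force: [-0.1, -0.0, -3.3]
grip_width: 0.385
grip_force: 49.9
```

Run:
```python
from h import *
c=cell(4,-.0035); print(c); go(*c,.26,-10.5)
```

```text
[0.61868    0.14417833]
t 15.68 pos [ 0.4455 -0.1427  0.2608] yaw -10.1 F [-0.1 -0.  -3.3] grip 0.385 -> shift [ 3.   -7.82  0.03] turn [ 0.   -0.03  0.06]
```

apply_moves --pt "0.2 -0.6 0 0 0 0 0" --pt "0.4 -1 0 0 0 0 0" --pt "0.4 -1 0 0 0 0 0" --pt "0.4 -1 0 0 0 0 0" --pt "0.4 -1 0 0 0 0 0" --pt "0.4 -1 0 0 0 0 0" --pt "0.4 -1 0 0 0 0.05 0" --pt "0.3 -0.8 0 0 0 0 0"

```text
time_s: 16.68
tool_pos: [0.6125, 0.1294, 0.2588]
tcp_rot: [-0.0, 0.996, -0.092, -0.0]
ft_force: [0.8, -0.5, -2.7]
grip_width: 0.385
grip_force: 50.1
```

apply_moves --pt "0.13 -0.4 0 0 0 0 0" --pt "0 0 0 0 0 0 0" --pt "0 0 0 0 0 0 0"

```text
time_s: 17.05
tool_pos: [0.6198, 0.1409, 0.2584]
tcp_rot: [0.0, 0.996, -0.093, -0.0]
ft_force: [-0.1, -0.1, -2.5]
grip_width: 0.379
grip_force: 50.3
```

Run:
```python
from h import *
go(*cell(4,-.0025,-.001),.26,-10.5)
d=look('scene');w=look('wrist')
A=cv2.resize(d['image'][90:280,180:370],(560,560),interpolation=3)
W=cv2.resize(w['image'],(0,0),fx=.6,fy=.6)
W=cv2.resize(w['image'][:, :],(240,180))
B=np.zeros((560,800,3),np.uint8);B[:,:560]=A;B[:180,560:]=W
cv2.imwrite('pics/a5.png',B[:,:,::-1])
```

```text
t 17.05 pos [0.6198 0.1409 0.2584] yaw -10.7 F [-0.1 -0.1 -2.5] grip 0.379 -> shift [-0.02 -0.05 -0.04] turn [ 0.01 -0.   -0.03]
```

View pics/a5.png

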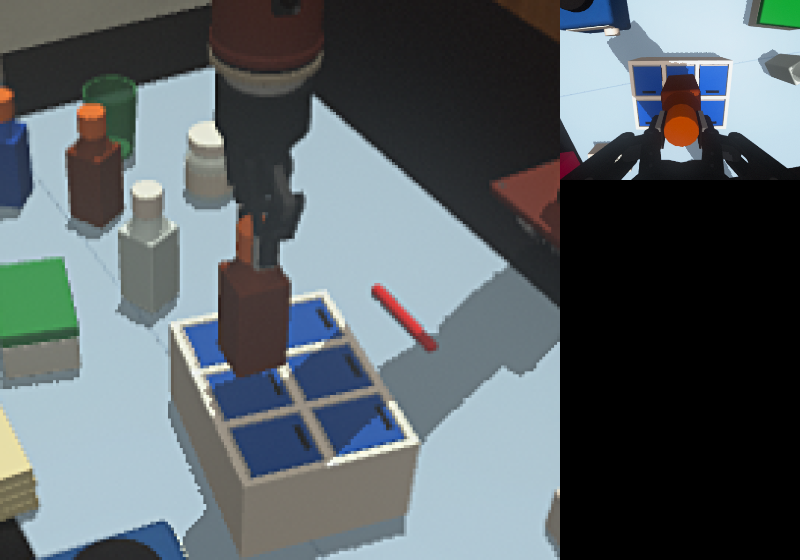

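The bottle hangs upright and square over cell 4. I'll lower it in stages.

apply_moves --pt "0 0 0.4 0 0 0 0" --pt "0 0 0.5 0 0 0 0" --pt "0 0 0.3 0 0 0 0" --pt "0 0 0.2 0 0 0 0" --pt "0 0 0 0 0 0 0"

```text
time_s: 17.77
tool_pos: [0.6195, 0.1425, 0.2013]
tcp_rot: [0.0, 0.996, -0.092, -0.001]
ft_force: [-2.1, 0.7, -2.7]
grip_width: 0.385
grip_force: 50.3
```

apply_moves --pt "0 0 0.2 0 0 0 0" --pt "0 0 0.2 0 0 0 0" --pt "0 0 0.2 0 0 0 0" --pt "0 0 0 0 0 0 0"

```text
time_s: 18.27
tool_pos: [0.6195, 0.1424, 0.1771]
tcp_rot: [0.0, 0.996, -0.092, -0.001]
ft_force: [-1.1, 0.0, -3.7]
grip_width: 0.386
grip_force: 50.3
```

apply_moves --pt "0 0 0.2 0 0 0 0" --pt "0 0 0.2 0 0 0 0" --pt "0 0 0.2 0 0 0 0" --pt "0 0 0 0 0 0 0"

```text
time_s: 18.77
tool_pos: [0.6195, 0.1423, 0.1531]
tcp_rot: [0.0, 0.996, -0.092, -0.001]
ft_force: [0.0, -0.2, -2.9]
grip_width: 0.383
grip_force: 50.3
```

apply_moves --pt "0 0 0.2 0 0 0 0" --pt "0 0 0.2 0 0 0 0" --pt "0 0 0.12 0 0 0 0" --pt "0 0 0 0 0 0 0"

```text
time_s: 19.27
tool_pos: [0.6197, 0.1424, 0.1327]
tcp_rot: [0.0, 0.996, -0.092, -0.001]
ft_force: [-0.7, 0.5, -3.4]
grip_width: 0.386
grip_force: 50.3
```

apply_moves --pt "0 0 0.06 0 0 0 0" --pt "0 0 0.06 0 0 0 0" --pt "0 0 0 0 0 0 0"

```text
time_s: 19.65
tool_pos: [0.6199, 0.1426, 0.1284]
tcp_rot: [-0.0, 0.996, -0.092, -0.0]
ft_force: [0.0, -0.4, -3.2]
grip_width: 0.387
grip_force: 50.3
```

apply_moves --pt "0 0 0.04 0 0 0 0" --pt "0 0 0.02 0 0 0 0" --pt "0 0 0 0 0 0 0"

```text
time_s: 20.02
tool_pos: [0.6204, 0.1425, 0.127]
tcp_rot: [-0.0, 0.996, -0.092, 0.001]
ft_force: [-2.7, -1.7, 4.7]
grip_width: 0.385
grip_force: 51.2
```

The force has reversed from -3 to +5 N, so the bottle is on the floor. I'll release and rise.

apply_moves --pt "0 0 0 0 0 0 0.45" --pt "0 0 0 0 0 0 0.6" --pt "0 0 0 0 0 0 0.75" --pt "0 0 -0.2 0 0 0 0.75" --pt "0 0 -0.8 0 0 0 0.75" --pt "0 0 -1 0 0 0 1" --pt "0 0 -1 0 0 0 1" --pt "0 0 0 0 0 0 1"

```text
time_s: 21.02
tool_pos: [0.6216, 0.1433, 0.2507]
tcp_rot: [-0.001, 0.996, -0.092, 0.003]
ft_force: [1.1, -0.3, 0.2]
grip_width: 1.002
grip_force: 0.0
```

Run:
```python
from h import *
# far bottle yaw ~32 -> tool yaw 32 or -58
go(.582,-.300,.24,32);print(r.sense()['qpos'].round(2))
```

```text
t 21.02 pos [0.6216 0.1433 0.2507] yaw -10.6 F [ 1.1 -0.3  0.2] grip 1.002 -> shift [ 1.06 11.08  0.24] turn [-0.   -0.07 -7.1 ]
[ 0.05  0.33 -0.44  1.45  0.14  1.38 -2.16]
```

apply_moves --pt "0.1 1 0 0 0 0 1" --pt "0.1 1 0 0 0 0 1" --pt "0.1 1 0 0 0 0 1" --pt "0.1 1 0 0 0 0 1" --pt "0.1 1 0 0 0 0 1" --pt "0.1 1 0 0 0 0 1" --pt "0.1 1 0 0 0 0 1" --pt "0.1 1 0 0 0 0 1"

```text
time_s: 22.02
tool_pos: [0.5921, -0.1791, 0.2457]
tcp_rot: [-0.0, 0.996, -0.092, -0.0]
ft_force: [-0.1, 0.5, -0.1]
grip_width: 1.0
grip_force: 0.0
```

apply_moves --pt "0.1 1 0 0 0 0 1" --pt "0.1 1 0 0 0 -0.1 1" --pt "0 0.8 0 0 0 -1 1" --pt "0 0 0 0 0 -1 1" --pt "0 0 0 0 0 -1 1" --pt "0 0 0 0 0 -1 1" --pt "0 0 0 0 0 -1 1" --pt "0 0 0 0 0 -1 1"

```text
time_s: 23.02
tool_pos: [0.5799, -0.2894, 0.2455]
tcp_rot: [-0.0, 0.974, 0.227, -0.0]
ft_force: [1.1, -0.0, -0.1]
grip_width: 0.996
grip_force: 0.0
```

apply_moves --pt "0 0 0.2 0 0 -0.9 1" --pt "0 0 0 0 0 0 1" --pt "0 0 0 0 0 0 1"

```text
time_s: 23.4
tool_pos: [0.5801, -0.2895, 0.2381]
tcp_rot: [-0.0, 0.963, 0.27, -0.0]
ft_force: [-0.5, -0.5, 0.1]
grip_width: 0.998
grip_force: 0.0
```

Run:
```python
from h import *
for k in range(2):
  d=look('wrist','w6.png')
  h=cv2.cvtColor(d['image'],cv2.COLOR_RGB2HSV); m=cv2.inRange(h,(3,180,110),(20,255,255))
  c=max(cv2.findContours(m,0,2)[0],key=cv2.contourArea); x,y,w,k=cv2.boundingRect(c);print(x,y,w,k)
  p=onplane(d,(x+w/2,y+k/2),.146); print(p)
  go(p[0],p[1],.118,32)
print(r.sense()['qpos'].round(2))
```

```text
400 151 40 40
[ 0.66650293 -0.39211193  0.146     ]
t 23.45 pos [ 0.5802 -0.2896  0.2382] yaw 31.3 F [-0.7  0.8 -0.7] grip 0.999 -> shift [0.51 3.31 3.01] turn [ 0.   -0.   -0.12]
400 151 40 40
[ 0.66669179 -0.39224272  0.146     ]
t 23.5 pos [ 0.5803 -0.2895  0.2383] yaw 31.3 F [-1.2  0.3  0.4] grip 1.0 -> shift [0.51 3.32 3.01] turn [ 0.   -0.   -0.11]
[ 0.64  0.35 -0.32  1.44  0.11  1.37 -0.71]
```

View pics/w6.png

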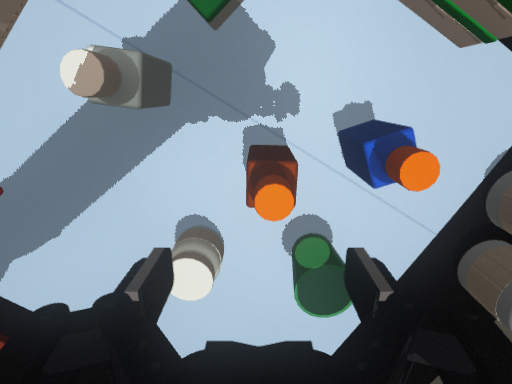

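The wrist view shows the amber bottle with its cap at (274,202), square to the tool. The mask had picked the blue-bodied bottle's cap at (420,171), so I'll use the amber one.

Run:
```python
from h import *
d=look('wrist')
h=cv2.cvtColor(d['image'],cv2.COLOR_RGB2HSV); m=cv2.inRange(h,(3,180,110),(20,255,255)); m[:,330:]=0
c=max(cv2.findContours(m,0,2)[0],key=cv2.contourArea); x,y,w,k=cv2.boundingRect(c);print(x,y,w,k)
p=onplane(d,(x+w/2,y+k/2),.146); print(p)
go(p[0],p[1],.118)
```

```text
254 183 40 38
[ 0.58189064 -0.304547    0.146     ]
t 23.55 pos [ 0.5803 -0.2895  0.2384] yaw 31.3 F [0.2 0.  0. ] grip 0.998 -> shift [-0.16  0.34  3.01] turn [ 0. -0. -0.]
```

apply_moves --pt "-0.16 0.34 0.3 0 0 0 1" --pt "0 0 0.7 0 0 0 1" --pt "0 0 0.8 0 0 0 1" --pt "0 0 0.8 0 0 0 1" --pt "0 0 0.4 0 0 0 1" --pt "0 0 0 0 0 0 1"

```text
time_s: 24.3
tool_pos: [0.581, -0.3048, 0.1168]
tcp_rot: [-0.001, 0.963, 0.27, -0.001]
ft_force: [-0.6, -0.2, 0.4]
grip_width: 1.0
grip_force: 0.0
```

Run:
```python
from h import *
go(.582,-.3045,.118)
d=look('wrist')
h=cv2.cvtColor(d['image'],cv2.COLOR_RGB2HSV); m=cv2.inRange(h,(3,180,100),(20,255,255)); m[:,340:]=0
c=max(cv2.findContours(m,0,2)[0],key=cv2.contourArea); print(cv2.boundingRect(c))
```

```text
t 24.3 pos [ 0.581  -0.3048  0.1168] yaw 31.4 F [-0.6 -0.2  0.4] grip 1.0 -> shift [ 0.02  0.01 -0.03] turn [-0.02  0.01 -0.  ]
(219, 221, 78, 93)
```

apply_moves --pt "0 0 0 0 0 0 0.6" --pt "0 0 0 0 0 0 0.35" --pt "0 0 0 0 0 0 0.2" --pt "0 0 0 0 0 0 0" --pt "0 0 0 0 0 0 0"

```text
time_s: 24.98
tool_pos: [0.5821, -0.3044, 0.119]
tcp_rot: [0.0, 0.963, 0.271, 0.0]
ft_force: [-1.6, 1.2, 5.6]
grip_width: 0.385
grip_force: 49.7
```

apply_moves --pt "0 0 -0.2 0 0 0 0" --pt "0 0 -0.5 0 0 0 0" --pt "0 0 -0.8 0 0 0 0" --pt "0 0 -0.9 0 0 0 0" --pt "0 0 -0.9 0 0 0 0" --pt "0 0 -0.9 0 0 0 0" --pt "0 0 -0.6 0 0 0 0" --pt "0 0 0 0 0 0 0"

```text
time_s: 25.98
tool_pos: [0.5826, -0.3047, 0.3133]
tcp_rot: [0.002, 0.963, 0.271, 0.002]
ft_force: [1.5, -0.7, -2.5]
grip_width: 0.386
grip_force: 50.3
```

apply_moves --pt "0 0 0 0 0 0.8 0" --pt "0 0 0 0 0 1 0" --pt "0 0 0 0 0 1 0" --pt "0 0 0 0 0 1 0" --pt "0 0 0 0 0 1 0" --pt "0 0 0 0 0 1 0" --pt "0 0 0 0 0 1 0" --pt "0 0 0 0 0 0.2 0"

```text
time_s: 26.98
tool_pos: [0.5814, -0.3043, 0.309]
tcp_rot: [-0.0, 0.996, -0.093, -0.001]
ft_force: [0.2, 0.5, -2.6]
grip_width: 0.38
grip_force: 50.2
```

Run:
```python
from h import *
go(*cell(1,-.0025,-.001),.30,-10.5); print(r.sense()['qpos'].round(2))
d=look('scene')
m=cv2.inRange(cv2.cvtColor(d['image'],cv2.COLOR_RGB2HSV),(3,180,110),(20,255,255))
n,l,st,c=cv2.connectedComponentsWithStats(m)
for i in range(1,n):
  if st[i,4]>15: print(c[i].round(1),st[i].tolist(),onplane(d,c[i],.143).round(3))
print(proj(d,[*cell(4,-.0025),.143]))
```

```text
t 26.98 pos [ 0.5814 -0.3043  0.309 ] yaw -10.6 F [ 0.2  0.5 -2.6] grip 0.38 -> shift [ -3.12 -11.16   0.23] turn [-0.    0.02 -0.02]
[ 0.57  0.33 -0.22  1.31  0.07  1.51 -1.39]
[179. 122.] [175, 120, 9, 5, 35] [ 0.663 -0.394  0.143]
[265.  205.9] [260, 203, 11, 7, 44] [0.613 0.13  0.143]
[478.6 295.7] [443, 260, 69, 67, 691] [0.336 0.621 0.143]
[265.49298631 209.8423506 ]
```

apply_moves --pt "-0.6 -0.5 0 0 0 0 0" --pt "-0.8 -0.6 0 0 0 0 0" --pt "-0.7 -0.9 0 0 0 0 0" --pt "-0.5 -1 0 0 0 0 0" --pt "-0.4 -1 0 0 0 0 0" --pt "-0.1 -1 0 0 0 0 0" --pt "0 -1 0 0 0 0 0" --pt "0 -1 0 0 0 0 0"

```text
time_s: 28.02
tool_pos: [0.5113, -0.0052, 0.31]
tcp_rot: [0.0, 0.996, -0.091, 0.0]
ft_force: [1.2, -0.0, -3.3]
grip_width: 0.385
grip_force: 50.2
```

apply_moves --pt "0 -1 0 0 0 0 0" --pt "0 -1 0 0 0 0 0" --pt "0 -1 0 0 0 0 0" --pt "0 -0.7 0 0 0 0 0" --pt "0 -0.4 0 0 0 0 0" --pt "0 0 0 0 0 0 0" --pt "0 0 0 0 0 0 0"

```text
time_s: 28.9
tool_pos: [0.5417, 0.1532, 0.31]
tcp_rot: [0.0, 0.996, -0.093, -0.0]
ft_force: [0.4, -0.2, -2.4]
grip_width: 0.382
grip_force: 50.3
```

Run:
```python
from h import *
go(*cell(1,-.0025,-.001),.26,-10.5)
d=look('scene');w=look('wrist')
A=cv2.resize(d['image'][90:280,180:370],(500,500),interpolation=3)
B=np.zeros((500,800,3),np.uint8);B[:,:500]=A;B[:225,500:]=cv2.resize(w['image'],(300,225))
cv2.imwrite('pics/a7.png',B[:,:,::-1])
```

```text
t 28.9 pos [0.5417 0.1532 0.31  ] yaw -10.7 F [ 0.4 -0.2 -2.4] grip 0.382 -> shift [-0.04 -0.11  1.25] turn [ 0.01  0.   -0.03]
```

View pics/a7.png

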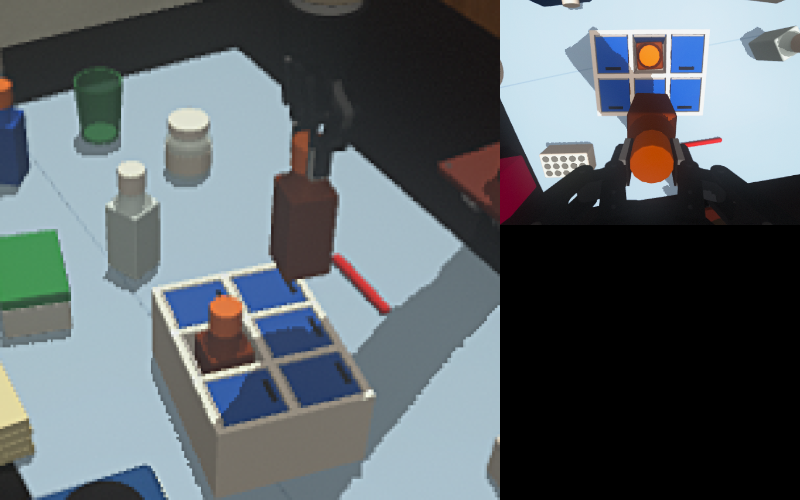

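The first bottle stands upright in cell 4, at (225,335), and the second hangs upright over cell 1. I'll centre it and lower it.

apply_moves --pt "-0.03 -0.1 0.5 0 0 0 0" --pt "0 0 0.7 0 0 0 0" --pt "0 0 0.7 0 0 0 0" --pt "0 0 0.4 0 0 0 0" --pt "0 0 0.2 0 0 0 0" --pt "0 0 0.2 0 0 0 0" --pt "0 0 0 0 0 0 0"

```text
time_s: 29.88
tool_pos: [0.5411, 0.159, 0.2022]
tcp_rot: [-0.0, 0.996, -0.092, -0.0]
ft_force: [-1.1, -1.0, -2.4]
grip_width: 0.386
grip_force: 50.4
```

apply_moves --pt "0 0 0.2 0 0 0 0" --pt "0 0 0.2 0 0 0 0" --pt "0 0 0.2 0 0 0 0" --pt "0 0 0 0 0 0 0"

```text
time_s: 30.38
tool_pos: [0.5406, 0.1587, 0.1771]
tcp_rot: [0.0, 0.996, -0.092, -0.001]
ft_force: [0.3, -0.1, -2.6]
grip_width: 0.38
grip_force: 50.4
```

apply_moves --pt "0 0 0.2 0 0 0 0" --pt "0 0 0.2 0 0 0 0" --pt "0 0 0.2 0 0 0 0" --pt "0 0 0 0 0 0 0"

```text
time_s: 30.88
tool_pos: [0.5407, 0.1587, 0.1532]
tcp_rot: [0.0, 0.996, -0.092, -0.001]
ft_force: [0.3, -0.1, -1.7]
grip_width: 0.382
grip_force: 50.4
```

apply_moves --pt "0 0 0.2 0 0 0 0" --pt "0 0 0.2 0 0 0 0" --pt "0 0 0.18 0 0 0 0" --pt "0 0 0 0 0 0 0"

```text
time_s: 31.38
tool_pos: [0.5407, 0.1588, 0.1301]
tcp_rot: [0.0, 0.996, -0.092, -0.001]
ft_force: [-0.1, 0.2, -2.9]
grip_width: 0.385
grip_force: 50.4
```

apply_moves --pt "0 0 0.06 0 0 0 0" --pt "0 0 0.03 0 0 0 0" --pt "0 0 0 0 0 0 0"

```text
time_s: 31.75
tool_pos: [0.5412, 0.159, 0.1274]
tcp_rot: [-0.0, 0.996, -0.092, 0.0]
ft_force: [-0.5, -0.3, -2.7]
grip_width: 0.38
grip_force: 50.4
```

apply_moves --pt "0 0 0.03 0 0 0 0" --pt "0 0 0 0 0 0 0"

```text
time_s: 32.0
tool_pos: [0.5416, 0.1592, 0.127]
tcp_rot: [-0.0, 0.996, -0.092, 0.001]
ft_force: [-2.6, -0.7, 4.2]
grip_width: 0.383
grip_force: 50.9
```

apply_moves --pt "0 0 0.02 0 0 0 0" --pt "0 0 0 0 0 0 0"

```text
time_s: 32.25
tool_pos: [0.5419, 0.1593, 0.1269]
tcp_rot: [-0.0, 0.996, -0.092, 0.001]
ft_force: [-2.9, -1.6, 10.4]
grip_width: 0.387
grip_force: 51.8
```

It's on the floor. I'll release, rise and check.

apply_moves --pt "0 0 0 0 0 0 0.45" --pt "0 0 0 0 0 0 0.6" --pt "0 0 0 0 0 0 0.75" --pt "0 0 -0.2 0 0 0 0.75" --pt "0 0 -0.8 0 0 0 0.75" --pt "0 0 -1 0 0 0 0.75" --pt "0 0 -1 0 0 0 0.75" --pt "0 0 -0.8 0 0 0 0.75"

```text
time_s: 33.25
tool_pos: [0.5413, 0.1591, 0.2798]
tcp_rot: [-0.0, 0.996, -0.092, 0.001]
ft_force: [1.3, -0.0, -0.3]
grip_width: 0.753
grip_force: 0.0
```

apply_moves --pt "-0.5 1 0 0 0 0 0.75" --pt "-0.5 1 0 0 0 0 0.75" --pt "0 1 0 0 0 0 0.75" --pt "0 1 0 0 0 0 0.75" --pt "0 0 0 0 0 0 0.75"

```text
time_s: 33.88
tool_pos: [0.4721, 0.0059, 0.2779]
tcp_rot: [0.0, 0.995, -0.095, 0.0]
ft_force: [0.3, 0.8, 0.9]
grip_width: 0.752
grip_force: 0.0
```

Run:
```python
from h import *
d=look('scene','end.png')
cv2.imwrite('pics/a8.png',cv2.resize(d['image'],(800,600),interpolation=3)[:,:,::-1]); print(r.sense()['time_s'])
```

```text
33.925
```

View pics/a8.png

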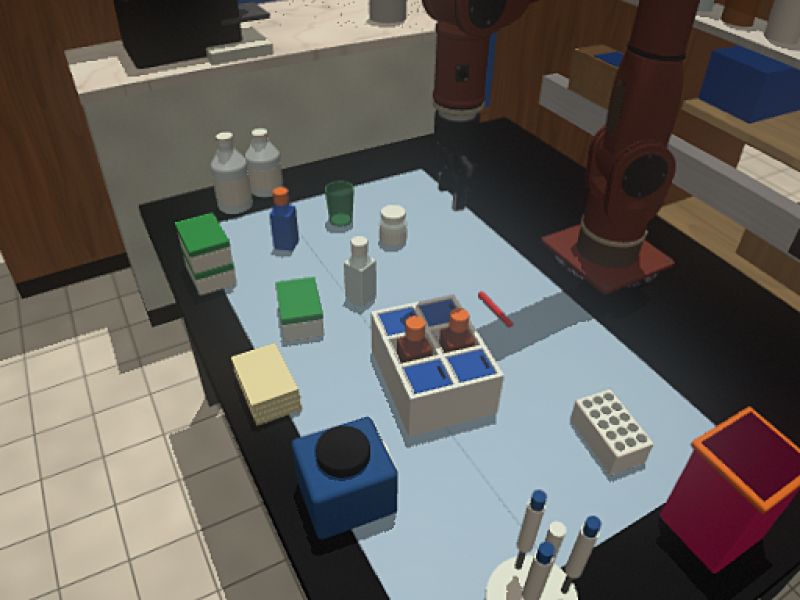

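Both bottles stand upright in the middle cells, with caps at (415,324) and (459,318). Everything else is where it was in the first picture.

```bash
python3 -c "
from h import *
print(r.job_done())"
```

```text
the job is handed in; nothing more can be done
None
```

Both amber bottles now stand upright on the floors of the two empty cells (1 and 4), nothing else moved, and the job was handed in at about 34 s; two things to flag: joint 7 briefly read -2.655 against its -2.65 limit, and one flap press on cell 2's jar reached about 33 N vertically (36 N in all).

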